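# Close up the can row with the star handle

## Task

Wind the row packer shut: push the spokes of its star handle round anticlockwise (seen from above), one after another, until the pusher has closed up the row of three cans tight against the end stop, with no gaps left and all cans upright. Move the cans only by the star handle: do not touch the cans or the pusher, and leave the things standing around where they are.

Things in the scene. Friction and masses are not known exactly. Their poses are not given: they have to be found in the camera images.
- packer: Row packer fixed on the table: steel bed 96 x 500 x 12 mm, grey gearbox (84 x 84 mm, top 86 mm up) at one end, stop plate at the other. Origin: table height on the star handle's axis over the gearbox. y runs along the bed to the stop (bed y = -75..425 mm), x across, z up. y points to the robot's left, 0..0.35 rad towards it. Cans stand in a 59 mm channel, y = 96..394 (rails 73 mm high).
- star_handle (a joint): Star handle's angle (rad), 0..4.4, anticlockwise from above; starts at 0 to 1.2. Spokes lie at value + 0, 90, 180, 270 degrees from the packer's x axis. Each rad drives the pusher 25 mm to the stop. Stiff (0.25 N m; up to 0.55 N m, 8 N at 70 mm from the axis, when moving all cans); stays where left. Resists firmly once the row is tight, near 3.82 rad.
- star_hub (a point): Centre of the star handle's hub, on its axis, 140 mm above the table; x axis along the first spoke. Hub 50 mm across, 122..158 mm up. Four level round spokes 14 mm thick, bare from 25 to 91 mm from the axis, each with a black ball 28 mm across at 105 mm. Below the spokes it is free down to the gearbox top (86 mm) but for the neck on the axis: 32 mm thick, flange 60 mm up to 98 mm height.
- pusher_face (a point): Middle of the flat face of the pusher, an upright steel plate 52 mm wide in the channel, top 93 mm above the table; 60 mm above the table. y axis towards the stop; in the packer's frame it is at y = 140 mm + 25 mm per rad of the star handle.
- stop_face (a point): Middle of the face of the end stop, an upright steel plate 80 mm wide, top 97 mm above the table; 60 mm above the table, at y = 394 mm in the packer's frame, y axis pointing away from the cans.
- can_1: First green slim drink can in the channel, counted from the stop; 53 mm across, 134 mm tall, standing on the bed (12 mm above the table), its top 146 mm above the table. Origin at the centre of its underside, z up.
- can_2: Second green slim drink can in the channel, counted from the stop; 53 mm across, 134 mm tall, standing on the bed (12 mm above the table), its top 146 mm above the table. Origin at the centre of its underside, z up.
- can_3: Third green slim drink can in the channel, counted from the stop; 53 mm across, 134 mm tall, standing on the bed (12 mm above the table), its top 146 mm above the table. Origin at the centre of its underside, z up.
- pusher: The pusher with its rack bar, which runs back under the star handle through the gearbox. Origin at the foot of its pushing face, 12 mm above the table, y towards the stop.
- tin_round: Bystander: round food tin, 57 mm across, 72 mm tall, on the table near the gearbox. Origin at the centre of its underside, z up.
- spice_jar: Bystander: spice jar with green lid, 46 mm across, 106 mm tall, on the table behind the bed, near the stop. Origin at the centre of its underside, z up.
- tin_flat: Bystander: flat oblong tin 63 x 105 x 24 mm lying on the table beside the gearbox on the robot's side. Origin at the centre of its underside, z up.
- dropper_bottle: Bystander: small brown dropper bottle, 33 mm across, 102 mm tall, on the table behind the bed. Origin at the centre of its underside, z up.

How it is judged:
By the outcome, as a careful person would: the job done as asked, in the order asked, and still so for the second after the job is handed in, with the robot touching nothing.
It also fails if it takes over 54 s, if anything falls off the work surface, if the arm or the gripper's body presses on something with over 40 N, if the wrist force passes 120 N, or if a joint passes its speed limit or range.

## Robot

A 7-joint arm with a two-finger parallel gripper is mounted at the origin on the work surface; the furniture and walls round the work are solid. World frame = base frame: x ahead of the robot, y to its left, z up, the work surface at z = 0. Lengths are in mm, angles in degrees, forces in N, time in s.
With the tool pointing down it reaches from about 400 to 750 mm from the base axis. Payload 19.5 kg.
Tool frame: the origin (TCP) lies on the centre line of the jaws, within the pads' length; the fingertips stand 8 mm ahead of it and the grasp point (between the pads) lies 11 mm behind it; z points along the fingers, y is the line along which they close (so a half turn about z gives the same grasp; the last joint's range is limited). The gripper opens to 85 mm and grips with 20 to 120 N. Pads are 22 mm wide; open, the fingers measure 114 mm over their backs; the gripper's body (76 mm by 85 mm) begins 54 mm behind the grasp point. The pads swing forward as they close: fully open they stand 13 mm farther back than shut.
Start: joints at [72.955, 40.479, -1.581, 85.061, 1.261, 54.483, -4.326], TCP at [145.48, -556.266, 239.268] pointing down, gripper open.
Joint ranges: [-155.06, 155.06], [-18.47, 123.98], [-90, 86.84], [0, 140.48], [-83.41, 263.41], [0, 116], [-161.91, 161.91]. Speed limits (degrees/s): [108.29, 108.29, 147.25, 147.25, 172.46, 172.46, 172.46].

## Interface

Orientations are given as a 3x3 rotation matrix whose columns are the frame's x, y, z axes.
In Python, from rig import r, viewer, monitor, ticket gives the robot as it stands (r), with the cameras (viewer), the readings (monitor) and the job (ticket).
- The arm moves only by the shell command python3 shift.py [OPENING] [FORCE], which reads ROWS from standard input. ROWS is a JSON object with one list for each field, all of the same length, 1 to 10, a row being the entries at one place: sx, sy, sz (the shift in normalised numbers (1 is 500 mm)), wx, wy, wz (a rotation vector in shares of 180 degrees (1.0 is 180 degrees)); each row is the pose to reach, as a shift and turn from the pose commanded when the command began, along the tool's axes at that moment; what a row does not reach only later rows make up. A row lasts 1/8 s, in which the tool goes at most 62.5 mm and 10.7 degrees, less where a joint would pass 70% of its speed; a pose out of reach is approached as far as the arm can. OPENING is the finger opening in mm, set as the command begins (- or left out keeps the last). The fingers move at their own pace and stop on an object; FORCE is the grip in N (left out, the last holds). Time passes only in rows, so rows that do not move let the fingers close. It prints the time, the measured TCP pose, the force, the opening and the grip force at its end. A shift or turn number past 1, either way, is cut back to 1. Input that does not fit is refused with a message, and nothing moves.
- monitor.observe(): the state, without advancing time (a new reading comes with each control period).
- viewer.camera(name): name is "scene" or "side" or "wrist"; returns a dict with "image" (420x560x3 uint8, red, green, blue), "fov_y" (degrees; the focal length in pixels is half the picture's height over the tangent of half this angle, whatever the lens; pixels are square), "cx", "cy" (the principal point, pixels), "dist" ([k1, k2, p1, p2, k3] as OpenCV has them; the pictures are not rectified), "R" (3x3) and "t" (3): a world point X has camera coordinates R X + t; the wrist camera has in their place "hand_eye" (4x4, takes a point from camera to tool coordinates, whose origin is the TCP and whose axes are the flange's). Camera axes: x right, y down, z forward; pixel columns grow to the right and rows downward; lengths in mm; the calibration is good to about 2 mm. A picture is of the moment at which its call begins: read the wrist's pose just before it. There is no depth.
- ticket.hand_in(): hands the job in; it is judged then, once.
The state is a dict: "time_s": time; "joints": joint angles; "joint_vel": joint speeds; "effort": joint torques, N m; "eef_pos": TCP position; "ee_rot": TCP orientation; "wrist_force": force on the tool from outside, world axes, zero at the start; "ft_torque": the same for the moment, N m; "finger_gap": finger opening in mm; "grip_force": force on a finger pad.
Only numpy, scipy, OpenCV 4.12 (cv2) and the standard library are available. Lean on these libraries where they do the work, as an engineer would, in place of code of your own. Each camera call takes 0.05 s, during which the arm holds its last target. There are 200 camera calls.

## Working session

There is one attempt and no reset: what is moved stays moved. The work goes in short steps, Python scripts to look and compute and a shell command to move; the robot and the scene stay as the last step left them, time stands still between calls to the robot, and variables do not carry over. Pictures are saved under pics/ and viewed, at most 10 in all, crops included, and the job is handed in when it is done.

```bash
ls; mkdir -p pics
python3 - <<'E'
from rig import r, viewer, monitor, ticket
import cv2,numpy as np,pickle
s=monitor.observe();print({k:np.round(v,2).tolist() for k,v in s.items()})
ims={}
for n in("scene","side"):
    c=viewer.camera(n);ims[n]=c
    cv2.imwrite(f"pics/{n}0.png",c["image"][:,:,::-1])
    print(n,c["fov_y"],c["cx"],c["cy"],c["dist"],np.round(c["R"],3).tolist(),np.round(c["t"],1))
pickle.dump(ims,open("ims0.pkl","wb"))
E
```

```text
pics
rig.py
shift.py
{'time_s': 0.0, 'joints': [72.96, 40.51, -1.58, 85.08, 1.26, 54.48, -4.33], 'joint_vel': [0.03, -0.05, 0.0, 0.02, 0.02, -0.05, -0.03], 'effort': [0.0, -88.32, 1.23, -23.62, 0.02, 0.01, -0.0], 'eef_pos': [145.42, -556.07, 238.85], 'ee_rot': [[0.97, 0.25, -0.0], [0.25, -0.97, 0.0], [-0.0, -0.0, -1.0]], 'wrist_force': [0.3, -0.08, -0.61], 'ft_torque': [-0.03, 0.02, 0.03], 'grip_force': 0.0, 'finger_gap': 85.52}
scene 46.39293222556724 277.46350531973366 210.7920223199405 [-7.1829801e-05  0.0000000e+00  0.0000000e+00  0.0000000e+00
  0.0000000e+00] [[-0.771, -0.637, 0.005], [-0.482, 0.578, -0.658], [0.416, -0.51, -0.753]] [390.7 335.3 878.9]
side 53.61373063833869 282.71184352877447 208.7620039282733 [-0.05663147  0.          0.          0.          0.        ] [[-0.733, 0.68, -0.011], [0.543, 0.575, -0.612], [-0.41, -0.455, -0.791]] [ 402.5 -219.5 1375.2]
```

View pics/scene0.png

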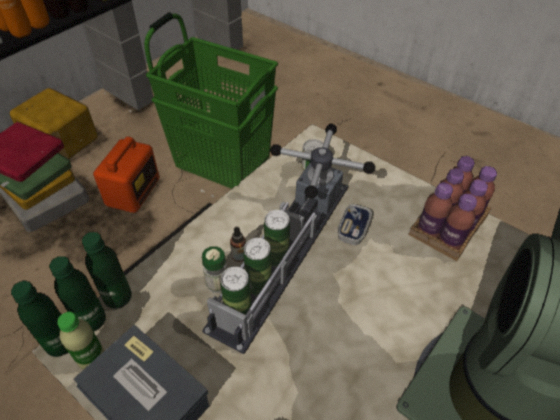

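View pics/side0.png

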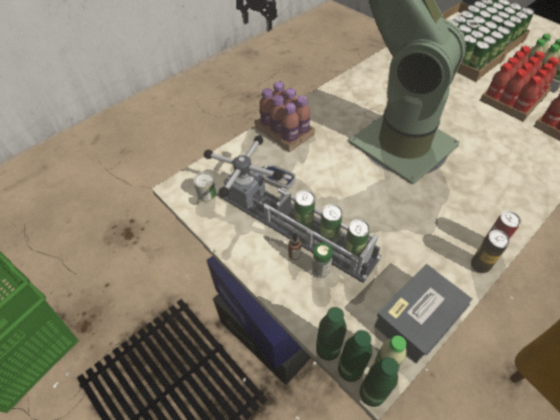

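The scene view shows the hub at about (321,158), with balls at (331,128), (276,150), (369,168) and (311,192). In the side view the hub is at (241,163), with balls at (208,154), (259,140), (223,192) and one at about (288,180). I'll refine these with dark masks and cast rays onto z=140.

```bash
cat > h.py <<'E'
import cv2,numpy as np,pickle
def K(c):
    f=c["image"].shape[0]/2/np.tan(np.radians(c["fov_y"]/2))
    return np.array([[f,0,c["cx"]],[0,f,c["cy"]],[0,0,1]])
def cast(c,uv,z):
    p=cv2.undistortPoints(np.array([[uv]],float),K(c),np.array(c["dist"],float)).ravel()
    R=np.array(c["R"]);o=-R.T@c["t"];d=R.T@[p[0],p[1],1]
    return o+d*(z-o[2])/d[2]
def proj(c,X):
    return cv2.projectPoints(np.array([X],float),cv2.Rodrigues(np.array(c["R"],float))[0],np.array(c["t"],float),K(c),np.array(c["dist"],float))[0].ravel()
def balls(c,seeds,win=9,th=45):
    g=c["image"].max(2);out=[]
    for u,v in seeds:
        m=np.zeros_like(g);m[v-win:v+win+1,u-win:u+win+1]=(g[v-win:v+win+1,u-win:u+win+1]<th)*255
        n,l,st,ce=cv2.connectedComponentsWithStats(m)
        if n>1:
            k=1+np.argmax(st[1:,4]);out.append((ce[k],st[k,2:5],cast(c,ce[k],140)))
        else: out.append((None,g[v-win:v+win+1,u-win:u+win+1].min(),None))
    return out
E
python3 - <<'E'
from h import *
ims=pickle.load(open("ims0.pkl","rb"))
for n,sd in(("scene",[(331,128),(276,150),(369,168),(311,192)]),("side",[(208,154),(259,140),(223,192),(289,179)])):
    c=ims[n]; print(n)
    for b in balls(c,sd):print(*b)
for n,b in(("scene",(200,110,390,350)),("side",(180,120,400,290))):
    im=ims[n]["image"][b[1]:b[3],b[0]:b[2],::-1]
    im=cv2.resize(im,None,fx=2.5 if n=="scene" else 3.5,fy=2.5 if n=="scene" else 3.5,interpolation=cv2.INTER_CUBIC)
    cv2.imwrite(f"pics/{n}0c.png",im); print(im.shape)
E
```

```text
scene
[331.08928571 127.60714286] [10  9 56] [ 575.14763664 -280.21104706  140.        ]
[274.71910112 149.57303371] [12 10 89] [ 627.74257407 -135.598619    140.        ]
[368.58139535 167.47674419] [10 10 86] [ 433.71835153 -222.00802812  140.        ]
[311.73856209 192.18300654] [ 16  14 153] [484.35996265 -83.50989897 140.        ]
side
None 59 None
None 55 None
None 57 None
None 60 None
(600, 475, 3)
(595, 770, 3)
```

View pics/scene0c.png

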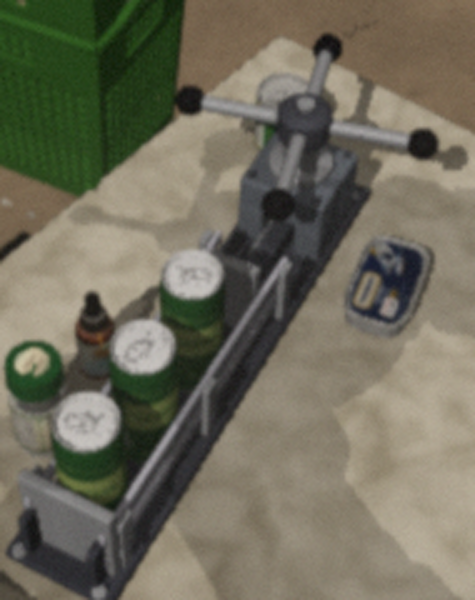

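View pics/side0c.png

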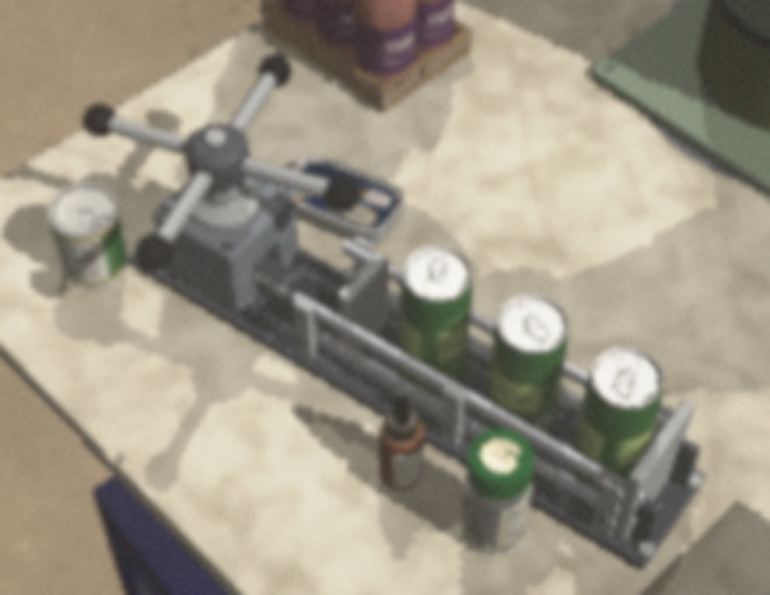

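The crops show all four balls clear, the three cans at scene pixels of about (235,279), (258,249) and (277,220) at their tops, and the pusher plate behind can 3. Next I'll work out the hub, bed direction and handle angle from both views.

Run:
```python
from h import *
ims=pickle.load(open("ims0.pkl","rb"))
c=ims["side"]
for b in balls(c,[(208,154),(258,140),(224,192),(277,174)],8,80):print(*b)
S=[(235.2,278.8),(258,249.2),(276.8,220)]
T=[(180+x/3.5,120+y/3.5) for x,y in[(624,377),(530,325),(436,273)]]
hub=np.array([530,-180.])
for n,P in(("scene",S),("side",T)):
    X=np.array([cast(ims[n],p,146)[:2] for p in P]);print(n,np.round(X,1))
    d=X[0]-X[2];d/=np.linalg.norm(d);print("a",np.degrees(np.arctan2(-d[0],d[1])),"y",(X-hub)@d,"x",(X-hub)@[d[1],-d[0]])
    d=X.mean(0)-hub;print("a from hub",np.degrees(np.arctan2(-d[0],d[1])))
# hub top centre z=158: scene crop (306,104), side crop (217,140)
print(cast(ims["scene"],(200+306/2.5,110+104/2.5),158),cast(ims["side"],(180+217/3.5,120+140/3.5),158))
# pusher top edge ends z=93 scene crop (220,256),(258,268)
for q in[(222,255),(258,268)]:print(cast(ims["scene"],(200+q[0]/2.5,110+q[1]/2.5),93))
```

```text
[207.53846154 153.76923077] [ 8  7 39] [ 574.61405045 -278.3101487   140.        ]
[258.6969697  138.90909091] [ 7  8 33] [ 431.8036544  -225.29789417  140.        ]
[226.08088235 193.11764706] [ 14  14 136] [ 625.30398197 -129.41336164  140.        ]
[276.72641509 173.74528302] [ 15  12 106] [485.39721794 -89.60783458 140.        ]
scene [[458.6 177.3]
 [470.4 102.1]
 [488.8  25. ]]
a 11.223684262683381 y [364.33211048 288.35998445 209.09572857] x [-0.53997976 -3.57949444 -0.53997976]
a from hub 11.533464045892757
side [[464.9 176.8]
 [478.9 102.5]
 [493.7  23.9]]
a 10.68354908436071 y [362.73054858 287.02800222 207.11437568] x [2.17354489 2.19205857 2.17354489]
a from hub 10.246310005428493
[ 530.46529771 -181.97120106  158.        ] [ 530.25869468 -178.22104213  158.        ]
[511.59960591 -43.01077176  93.        ]
[479.15430741 -51.121281    93.        ]
```

```bash
cat >> h.py <<'E'
HUB=np.array([530,-180.5])
def to(s,P):  # tool-axes shift from the present pose to world point P
    return np.round(np.array(s["ee_rot"]).T@(np.array(P)-s["eef_pos"]),1)
def at(phi,z,rad=60):
    p=np.radians(phi);return [HUB[0]+rad*np.cos(p),HUB[1]+rad*np.sin(p),z]
E
python3 - <<'E'
from rig import r, viewer, monitor, ticket
from h import *
s=monitor.observe();ims=pickle.load(open("ims0.pkl","rb"))
for z in(100,170):print(cast(ims["scene"],(462,190),z),cast(ims["side"],(285,100),z))
print(to(s,[145.4,-556,300]),to(s,at(159.5,300)),to(s,at(159.5,200)))
E
```

```text
[ 255.00303494 -332.58867909  100.        ] [ 220.28719235 -341.69661056  100.        ]
[ 240.83683186 -257.65149338  170.        ] [ 282.08977299 -274.76991834  170.        ]
[  0.   -0.1 -61.1] [ 418.  -300.7  -60.8] [ 418.  -300.6   39.2]
```

The rows are not in the units I measure in: shifts go in shares of 500 mm and turns go in shares of 180 degrees. I convert before sending: 395 mm is 0.79, -150 mm is -0.3.

```bash
echo '{"sx": [0, 0.12, 0.24, 0.36, 0.46, 0.54, 0.62, 0.68, 0.74, 0.79], "sy": [0, 0, 0, 0, -0.06, -0.14, -0.22, -0.3, -0.39, -0.49], "sz": [-0.12, -0.12, -0.12, -0.12, -0.12, -0.12, -0.12, -0.12, -0.12, -0.12], "wx": [0, 0, 0, 0, 0, 0, 0, 0, 0, 0], "wy": [0, 0, 0, 0, 0, 0, 0, 0, 0, 0], "wz": [0, 0, 0, 0, 0, 0, 0, 0, 0, 0]}' | python3 shift.py 0 40
python3 - <<'E'
from rig import r, viewer, monitor, ticket
from h import *
s=monitor.observe();print(np.round(s["joints"],1),s["finger_gap"])
print(to(s,at(159.5,300)),to(s,at(159.5,180)),to(s,at(159.5,117)))
E
```

```text
time_s: 1.35
eef_pos: [466.0, -217.6, 299.0]
ee_rot: [[0.967, 0.253, -0.0], [0.253, -0.967, 0.0], [-0.0, -0.0, -1.0]]
wrist_force: [1.1, -0.1, 0.2]
finger_gap: 0.1
grip_force: 0.0
[ 21.   31.3   0.8  91.8  -0.5  56.9 -53.4] 0.0904325886068401
[ 22.2 -54.2  -1. ] [ 22.3 -54.2 119. ] [ 22.3 -54.1 182. ]
```

In the tool's units: 182 mm is 0.364, 150 mm is 0.3.

```bash
echo '{"sx": [0.044, 0.044, 0.044, 0.044, 0.044, 0.044, 0.044], "sy": [-0.108, -0.108, -0.108, -0.108, -0.108, -0.108, -0.108], "sz": [0, 0.12, 0.24, 0.24, 0.3, 0.364, 0.364], "wx": [0, 0, 0, 0, 0, 0, 0], "wy": [0, 0, 0, 0, 0, 0, 0], "wz": [0, 0, 0, 0, 0, 0, 0]}' | python3 shift.py
python3 - <<'E'
from rig import r, viewer, monitor, ticket
from h import *
s=monitor.observe()
c=viewer.camera("scene");cv2.imwrite("pics/scene1.png",cv2.resize(c["image"][110:230,250:410,::-1],None,fx=4,fy=4))
for p in range(170,300,10):print(p,to(s,at(p,117)))
E
```

```text
time_s: 2.22
eef_pos: [473.4, -161.7, 118.1]
ee_rot: [[0.968, 0.253, -0.001], [0.253, -0.968, 0.0], [-0.001, -0.0, -1.0]]
wrist_force: [1.2, 0.0, 0.6]
finger_gap: 0.3
grip_force: 0.0
170 [-4.5  7.5  1.1]
180 [-8.  17.4  1.1]
190 [-9.8 27.7  1.1]
200 [-9.7 38.1  1.1]
210 [-7.9 48.4  1.1]
220 [-4.2 58.2  1.1]
230 [ 1.1 67.2  1.1]
240 [ 7.8 75.2  1. ]
250 [15.9 81.9  1. ]
260 [25.  87.1  1. ]
270 [34.8 90.6  1. ]
280 [45.2 92.3  1. ]
290 [55.6 92.3  1. ]
```

View pics/scene1.png

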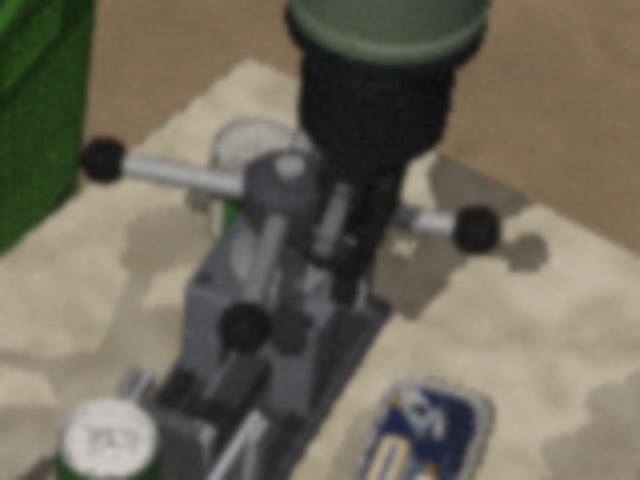

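The view shows the fingers inside the gap between the spoke towards the cans (ball at crop (245,328)) and the near spoke (ball at (477,229)). I'll push the near spoke.

In the tool's units: 82 mm is 0.164, 75 mm is 0.15.

```bash
echo '{"sx": [-0.009, -0.016, -0.02, -0.019, -0.016, -0.008, 0.002, 0.016, 0.032, 0.032], "sy": [0.015, 0.034, 0.056, 0.076, 0.096, 0.116, 0.134, 0.15, 0.164, 0.164], "sz": [0, 0, 0, 0, 0, 0, 0, 0, 0, 0], "wx": [0, 0, 0, 0, 0, 0, 0, 0, 0, 0], "wy": [0, 0, 0, 0, 0, 0, 0, 0, 0, 0], "wz": [0, 0, 0, 0, 0, 0, 0, 0, 0, 0]}' | python3 shift.py
python3 - <<'E'
from rig import r, viewer, monitor, ticket
from h import *
s=monitor.observe();print(s["wrist_force"])
c=viewer.camera("scene");pickle.dump(c,open("c1.pkl","wb"))
cv2.imwrite("pics/scene2.png",cv2.resize(c["image"][100:230,240:420,::-1],None,fx=4,fy=4))
for p in range(245,300,10):print(p,to(s,at(p,117)))
E
```

```text
time_s: 3.52
eef_pos: [509.5, -237.6, 117.4]
ee_rot: [[0.968, 0.252, 0.0], [0.252, -0.968, -0.0], [0.0, 0.0, -1.0]]
wrist_force: [-0.4, 0.2, -1.1]
finger_gap: 0.2
grip_force: 0.0
[-0.37032267  0.17808009 -1.0572849 ]
245 [-4.  -3.9  0.4]
255 [4.6 2.1 0.4]
265 [14.1  6.4  0.4]
275 [24.2  9.1  0.4]
285 [34.7  9.9  0.4]
295 [45.1  8.9  0.4]
```

View pics/scene2.png

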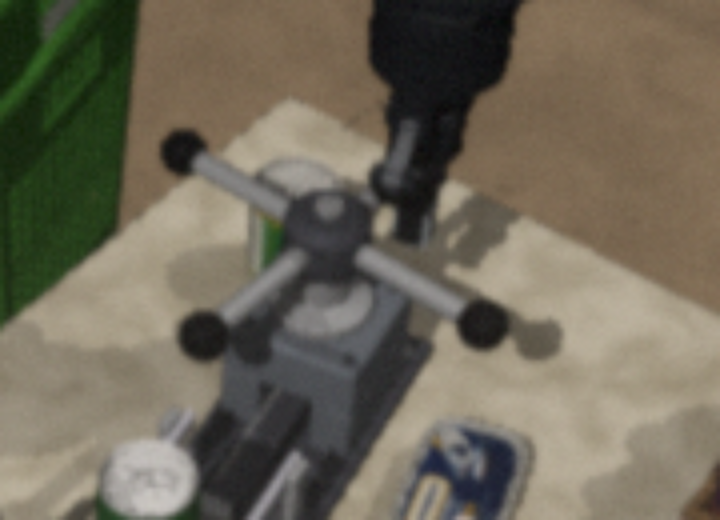

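The handle turned. The free balls are at scene pixels of about (286,138), (291,183) and (360.5,181). Next I'll measure the angle.

```bash
cat >> h.py <<'E'
def spokes(c,seeds,th=45):
    for ce,st,X in balls(c,seeds,9,th):
        if X is None: print("none",st);continue
        d=X[:2]-HUB;print(np.round(ce,1),st,"r",round(np.hypot(*d),1),"ang",round(np.degrees(np.arctan2(d[1],d[0]))%360,1))
E
python3 - <<'E'
from h import *
spokes(pickle.load(open("c1.pkl","rb")),[(286,138),(291,183),(361,181)])
spokes(pickle.load(open("ims0.pkl","rb"))["scene"],[(331,128),(276,150),(369,168),(311,192)])
E
```

```text
[284.8 137.1] [10 10 69] r 107.3 ang 358.4
[292.1 183.9] [ 15  11 111] r 104.4 ang 89.6
[360.3 180.8] [12 11 96] r 105.0 ang 177.7
[331.1 127.6] [10  9 56] r 109.5 ang 294.4
[274.7 149.6] [12 10 89] r 107.6 ang 24.7
[368.6 167.5] [10 10 86] r 104.8 ang 203.3
[311.7 192.2] [ 16  14 153] r 107.2 ang 115.2
```

Run:
```python
from rig import r, viewer, monitor, ticket
from h import *
s=monitor.observe()
print(to(s,at(242,117)),to(s,at(190,185)),to(s,at(133,185)),to(s,at(133,117)))
```

```text
[-6.2 -5.7  0.5] [-25.4 -54.7 -67.6] [   5.9 -102.6  -67.6] [   5.9 -102.6    0.4]
```

In the tool's units: -103 mm is -0.206, -68 mm is -0.136.

```bash
echo '{"sx": [-0.012, -0.012, -0.012, -0.05, 0.012, 0.012, 0.012, 0.012, 0.012, 0.012], "sy": [-0.012, -0.012, -0.012, -0.11, -0.206, -0.206, -0.206, -0.206, -0.206, -0.206], "sz": [0, -0.08, -0.136, -0.136, -0.136, -0.136, -0.136, -0.07, 0, 0], "wx": [0, 0, 0, 0, 0, 0, 0, 0, 0, 0], "wy": [0, 0, 0, 0, 0, 0, 0, 0, 0, 0], "wz": [0, 0, 0, 0, 0, 0, 0, 0, 0, 0]}' | python3 shift.py
python3 - <<'E'
from rig import r, viewer, monitor, ticket
from h import *
s=monitor.observe()
for p in range(145,260,10):print(p,to(s,at(p,117)))
spokes(viewer.camera("scene"),[(285,138),(292,183),(360,181)])
E
```

```text
time_s: 4.82
eef_pos: [487.9, -136.4, 116.0]
ee_rot: [[0.968, 0.252, -0.003], [0.252, -0.968, 0.001], [-0.003, -0.001, -1.0]]
wrist_force: [0.3, -0.4, 0.6]
finger_gap: 0.2
grip_force: 0.0
145 [-9.3  7.6 -1. ]
155 [-16.6  15.   -1. ]
165 [-22.5  23.6  -1. ]
175 [-26.9  33.2  -1. ]
185 [-29.5  43.3  -1. ]
195 [-30.3  53.7  -1. ]
205 [-29.4  64.1  -1. ]
215 [-26.6  74.2  -1. ]
225 [-22.1  83.6  -1.1]
235 [-16.   92.2  -1.1]
245 [-8.6 99.5 -1.1]
255 [  0.  105.4  -1.2]
[284.8 137.1] [10 10 65] r 107.3 ang 358.4
[292.7 183.8] [ 16  11 118] r 103.3 ang 90.1
[360.3 180.7] [12 11 96] r 104.7 ang 177.8
```

In the tool's units: 83.5 mm is 0.167, 74 mm is 0.148.

```bash
echo '{"sx": [-0.018, -0.033, -0.045, -0.054, -0.059, -0.06, -0.059, -0.053, -0.044, -0.044], "sy": [0.015, 0.03, 0.047, 0.066, 0.086, 0.108, 0.128, 0.148, 0.167, 0.167], "sz": [0, 0, 0, 0, 0, 0, 0, 0, 0, 0], "wx": [0, 0, 0, 0, 0, 0, 0, 0, 0, 0], "wy": [0, 0, 0, 0, 0, 0, 0, 0, 0, 0], "wz": [0, 0, 0, 0, 0, 0, 0, 0, 0, 0]}' | python3 shift.py
python3 - <<'E'
from rig import r, viewer, monitor, ticket
from h import *
s=monitor.observe()
for p in(235,245):print(p,to(s,at(p,117)))
c=viewer.camera("scene");pickle.dump(c,open("c2.pkl","wb"))
X=[proj(c,[*at(a,140,105)]) for a in (63.,153,243,333)];print(np.round(X))
spokes(c,[tuple(int(v) for v in p) for p in X])
E
```

```text
time_s: 6.12
eef_pos: [488.7, -222.8, 117.5]
ee_rot: [[0.968, 0.252, -0.0], [0.252, -0.968, -0.0], [-0.0, 0.0, -1.0]]
wrist_force: [-0.6, -0.4, 0.7]
finger_gap: -0.2
grip_force: 0.2
235 [4.9 8.3 0.5]
245 [12.4 15.7  0.5]
[[278. 171.]
 [344. 190.]
 [363. 146.]
 [301. 130.]]
[278.8 172.6] [11 10 88] r 105.5 ang 65.5
[345.2 189.3] [ 13  11 111] r 104.7 ang 154.2
[358.4 143.3] [ 14  18 159] r 100.5 ang 249.4
[298.5 129.7] [10 10 60] r 108.8 ang 336.0
```

In the tool's units: -68 mm is -0.136, -40 mm is -0.08.

```bash
echo '{"sx": [0.01, 0.025, 0.025, 0.01, 0.01, 0.01, 0.01], "sy": [0.016, 0.031, 0.031, 0.016, 0.016, 0.016, 0.016], "sz": [0, 0, 0, 0, -0.08, -0.136, -0.136], "wx": [0, 0, 0, 0, 0, 0, 0], "wy": [0, 0, 0, 0, 0, 0, 0], "wz": [0, 0, 0, 0, 0, 0, 0]}' | python3 shift.py
python3 - <<'E'
from rig import r, viewer, monitor, ticket
from h import *
s=monitor.observe();print(to(s,at(190,185)),to(s,at(133,185)),to(s,at(133,117)))
c=viewer.camera("scene")
X=[proj(c,[*at(a,140,105)]) for a in (82,172,262,352)]
spokes(c,[tuple(int(v) for v in p) for p in X])
E
```

```text
time_s: 7.05
eef_pos: [496.5, -228.8, 187.2]
ee_rot: [[0.967, 0.253, 0.003], [0.253, -0.967, -0.002], [0.003, 0.002, -1.0]]
wrist_force: [-0.0, 0.4, -1.3]
finger_gap: -0.1
grip_force: 0.0
[-15.2 -43.1   2. ] [ 16.1 -91.    2. ] [ 15.9 -91.2  70. ]
[287.6 181.5] [11 11 91] r 105.7 ang 83.4
[357.8 182.8] [11 11 97] r 104.8 ang 173.1
[348.8 133.2] [ 12  14 105] r 109.7 ang 270.9
[287.5 135.3] [ 9 10 64] r 107.1 ang 353.5
```

In the tool's units: -91 mm is -0.182, 70 mm is 0.14.

```bash
echo '{"sx": [-0.03, 0.032, 0.032, 0.032, 0.032, 0.032, 0.032], "sy": [-0.086, -0.182, -0.182, -0.182, -0.182, -0.182, -0.182], "sz": [0, 0, 0, 0, 0.07, 0.14, 0.14], "wx": [0, 0, 0, 0, 0, 0, 0], "wy": [0, 0, 0, 0, 0, 0, 0], "wz": [0, 0, 0, 0, 0, 0, 0]}' | python3 shift.py
python3 - <<'E'
from rig import r, viewer, monitor, ticket
from h import *
s=monitor.observe()
for p in range(143,226,6):print(p,to(s,at(p,117)))
E
```

```text
time_s: 7.98
eef_pos: [487.1, -137.1, 113.7]
ee_rot: [[0.968, 0.252, -0.004], [0.252, -0.968, 0.001], [-0.003, -0.002, -1.0]]
wrist_force: [0.1, -0.6, 0.0]
finger_gap: 0.1
grip_force: 0.0
143 [-6.7  5.8 -3.3]
149 [-11.4   9.9  -3.3]
155 [-15.6  14.5  -3.3]
161 [-19.4  19.6  -3.3]
167 [-22.6  25.   -3.3]
173 [-25.2  30.7  -3.3]
179 [-27.2  36.7  -3.3]
185 [-28.5  42.8  -3.3]
191 [-29.3  49.   -3.3]
197 [-29.3  55.3  -3.3]
203 [-28.7  61.6  -3.3]
209 [-27.5  67.7  -3.3]
215 [-25.6  73.7  -3.3]
221 [-23.1  79.5  -3.4]
```

In the tool's units: 55.5 mm is 0.111, 52 mm is 0.104.

```bash
echo '{"sx": [-0.013, -0.031, -0.045, -0.05, -0.054, -0.057, -0.058, -0.059, -0.059, -0.059], "sy": [0.012, 0.029, 0.05, 0.061, 0.073, 0.086, 0.098, 0.104, 0.111, 0.111], "sz": [-0.004, -0.004, -0.004, -0.004, -0.004, -0.004, -0.004, -0.004, -0.004, -0.004], "wx": [0, 0, 0, 0, 0, 0, 0, 0, 0, 0], "wy": [0, 0, 0, 0, 0, 0, 0, 0, 0, 0], "wz": [0, 0, 0, 0, 0, 0, 0, 0, 0, 0]}' | python3 shift.py
python3 - <<'E'
from rig import r, viewer, monitor, ticket
from h import *
s=monitor.observe();print(s["wrist_force"],s["ft_torque"])
for p in range(197,226,3):print(p,to(s,at(p,117)))
c=viewer.camera("scene");pickle.dump(c,open("c3.pkl","wb"))
X=[proj(c,[*at(a,140,105)]) for a in (35,125,215,305)]
spokes(c,[tuple(int(v) for v in p) for p in X])
cv2.imwrite("pics/scene3.png",cv2.resize(c["image"][110:350,190:400,::-1],None,fx=2.5,fy=2.5))
E
```

```text
time_s: 9.22
eef_pos: [473.6, -197.9, 118.0]
ee_rot: [[0.968, 0.253, 0.0], [0.253, -0.968, 0.0], [0.0, -0.0, -1.0]]
wrist_force: [-0.5, 3.4, 0.6]
finger_gap: 0.4
grip_force: 1.6
[-0.51437888  3.41008083  0.55317171] [0.71588775 0.05426899 0.01190875]
197 [-1.  -0.1  1. ]
200 [-0.7  3.   1. ]
203 [-0.4  6.1  1. ]
206 [0.2 9.2 1. ]
209 [ 0.9 12.3  1. ]
212 [ 1.7 15.3  1. ]
215 [ 2.7 18.3  1. ]
218 [ 3.9 21.2  1. ]
221 [ 5.2 24.1  1. ]
224 [ 6.7 26.8  1. ]
[273.3 157. ] [12 11 96] r 107.0 ang 38.0
[323.4 192.9] [ 13  13 131] r 105.7 ang 128.3
[369.3 159.5] [10 12 95] r 105.4 ang 217.4
[319.9 126.5] [10  8 48] r 109.4 ang 308.3
```

View pics/scene3.png

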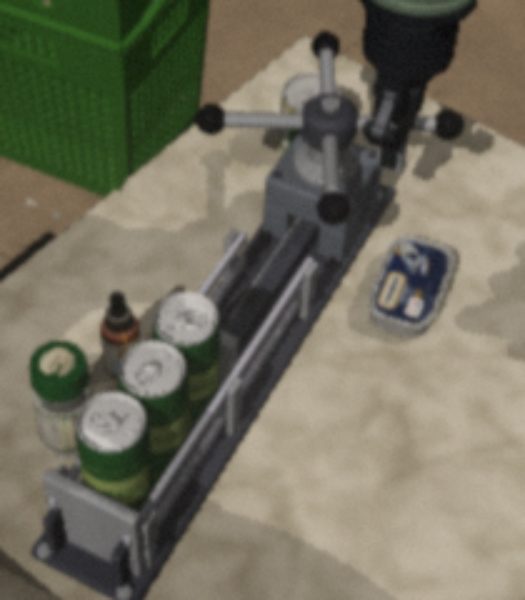

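The cans are upright and nearly closed up. The spokes are at about 38° (mod 90), so roughly 12° is left. I'll take small steps and watch the force.

In the tool's units: 6 mm is 0.012, 3 mm is 0.006.

```bash
echo '{"sx": [-0.001, -0.0006, -0.0006], "sy": [0.006, 0.012, 0.012], "sz": [0, 0, 0], "wx": [0, 0, 0], "wy": [0, 0, 0], "wz": [0, 0, 0]}' | python3 shift.py | grep -E "eef_pos|force"; echo '{"sx": [0.0006, 0.001, 0.001], "sy": [0.003, 0.006, 0.006], "sz": [0, 0, 0], "wx": [0, 0, 0], "wy": [0, 0, 0], "wz": [0, 0, 0]}' | python3 shift.py| grep -E "eef_pos|force"
python3 - <<'E'
from rig import r, viewer, monitor, ticket
from h import *
c=viewer.camera("scene")
X=[proj(c,[*at(a,140,105)]) for a in (47,137,227,317)]
spokes(c,[tuple(int(v) for v in p) for p in X])
E
```

```text
eef_pos: [474.9, -203.5, 117.7]
wrist_force: [-0.7, 4.8, 0.9]
grip_force: 1.8
eef_pos: [476.1, -206.1, 117.6]
wrist_force: [-1.5, 5.7, -0.4]
grip_force: 2.2
[274.2 161.5] [10 10 85] r 105.6 ang 45.8
[332.  191.8] [ 17  19 190] r 103.8 ang 138.3
[368.2 155.2] [10 11 86] r 105.1 ang 225.1
[313.6 126.5] [10  9 52] r 110.2 ang 316.1
```

In the tool's units: 1.5 mm is 0.003, 0.4 mm is 0.0008.

```bash
g(){ grep -E "eef_pos|wrist_force"; }
echo '{"sx": [0.0008, 0.0008], "sy": [0.003, 0.003], "sz": [0, 0], "wx": [0, 0], "wy": [0, 0], "wz": [0, 0]}' | python3 shift.py |g; echo '{"sx": [0.0008, 0.0008], "sy": [0.003, 0.003], "sz": [0, 0], "wx": [0, 0], "wy": [0, 0], "wz": [0, 0]}' | python3 shift.py |g;echo '{"sx": [0.0008, 0.0008], "sy": [0.002, 0.002], "sz": [0, 0], "wx": [0, 0], "wy": [0, 0], "wz": [0, 0]}' | python3 shift.py |g
python3 - <<'E'
from rig import r, viewer, monitor, ticket
from h import *
c=viewer.camera("scene")
X=[proj(c,[*at(a,140,105)]) for a in (49,139,229,319)]
spokes(c,[tuple(int(v) for v in p) for p in X])
E
```

```text
eef_pos: [476.8, -207.4, 117.6]
wrist_force: [-1.7, 5.2, -0.0]
eef_pos: [477.5, -208.8, 117.6]
wrist_force: [-1.7, 4.6, 0.9]
eef_pos: [478.2, -209.6, 117.6]
wrist_force: [-0.9, 5.5, -0.1]
[274.6 163.7] [10 10 82] r 105.7 ang 49.7
[333.5 192.3] [ 14  19 156] r 105.6 ang 139.7
[367.4 152.9] [10 11 88] r 105.2 ang 229.2
[310.6 126.8] [ 9  8 49] r 109.9 ang 319.9
```

In the tool's units: 1 mm is 0.002, 0.3 mm is 0.0006.

```bash
g(){ grep -E "eef_pos|wrist_force"; }
echo '{"sx": [0.0006, 0.0006], "sy": [0.002, 0.002], "sz": [0, 0], "wx": [0, 0], "wy": [0, 0], "wz": [0, 0]}' | python3 shift.py |g; echo '{"sx": [0.0006, 0.0006], "sy": [0.002, 0.002], "sz": [0, 0], "wx": [0, 0], "wy": [0, 0], "wz": [0, 0]}' | python3 shift.py |g;echo '{"sx": [0.0008, 0.0008], "sy": [0.002, 0.002], "sz": [0, 0], "wx": [0, 0], "wy": [0, 0], "wz": [0, 0]}' | python3 shift.py |g
python3 - <<'E'
from rig import r, viewer, monitor, ticket
from h import *
c=viewer.camera("scene")
X=[proj(c,[*at(a,140,105)]) for a in (52,142,232,322)]
spokes(c,[tuple(int(v) for v in p) for p in X])
E
```

```text
eef_pos: [478.6, -210.5, 117.5]
wrist_force: [-1.3, 5.9, 0.3]
eef_pos: [479.0, -211.0, 117.5]
wrist_force: [-2.9, 8.9, 0.5]
eef_pos: [479.4, -211.4, 117.4]
wrist_force: [-5.3, 11.4, 1.7]
[274.8 164.6] [11 10 85] r 105.7 ang 51.2
[334.9 191.5] [ 14  19 164] r 103.9 ang 141.6
[366.8 152.2] [ 9 11 86] r 104.7 ang 230.7
[309.3 127.1] [10  9 53] r 109.5 ang 321.5
```

In the tool's units: 1 mm is 0.002, 0.3 mm is 0.0006.

```bash
g(){ grep -E "eef_pos|wrist_force"; }
echo '{"sx": [0.0006, 0.0006], "sy": [0.002, 0.002], "sz": [0, 0], "wx": [0, 0], "wy": [0, 0], "wz": [0, 0]}' | python3 shift.py |g; echo '{"sx": [0.0008, 0.0008], "sy": [0.002, 0.002], "sz": [0, 0], "wx": [0, 0], "wy": [0, 0], "wz": [0, 0]}' | python3 shift.py |g
python3 - <<'E'
from rig import r, viewer, monitor, ticket
from h import *
s=monitor.observe();print(to(s,at(198,117)))
c=viewer.camera("scene")
X=[proj(c,[*at(a,140,105)]) for a in (52,142,232,322)]
spokes(c,[tuple(int(v) for v in p) for p in X])
E
```

```text
eef_pos: [479.6, -211.7, 117.3]
wrist_force: [-6.7, 15.5, 3.3]
eef_pos: [480.0, -212.0, 117.3]
wrist_force: [-9.2, 18.4, 4.8]
[ -3.5 -14.4   0.4]
[275.  164.9] [11 11 88] r 105.5 ang 51.8
[335.3 191.7] [ 13  19 160] r 104.6 ang 142.0
[366.8 151.9] [10 11 83] r 105.0 ang 231.2
[309.  127.3] [10  9 53] r 109.1 ang 322.0
```

Tight: the force is about 20 N (1.2 N m) with hardly any motion. Now I'll back off, lift clear and check.

In the tool's units: -120 mm is -0.24, -100 mm is -0.2.

```bash
echo '{"sx": [-0.004, -0.007, -0.007, -0.007, -0.007, -0.12, -0.12, -0.12], "sy": [-0.012, -0.028, -0.028, -0.028, -0.028, 0, 0, 0], "sz": [0, 0, 0, -0.09, -0.2, -0.24, -0.24, -0.24], "wx": [0, 0, 0, 0, 0, 0, 0, 0], "wy": [0, 0, 0, 0, 0, 0, 0, 0], "wz": [0, 0, 0, 0, 0, 0, 0, 0]}' | python3 shift.py
python3 - <<'E'
from rig import r, viewer, monitor, ticket
from h import *
c=viewer.camera("scene")
X=[proj(c,[*at(a,140,105)]) for a in (52,142,232,322)]
spokes(c,[tuple(int(v) for v in p) for p in X])
a=cv2.resize(c["image"][110:350,190:400,::-1],None,fx=2.5,fy=2.5)
d=viewer.camera("side");b=cv2.resize(d["image"][170:290,270:400,::-1],None,fx=2,fy=2)
im=np.zeros((600,790,3),np.uint8);im[:,:525]=a;im[:240,530:790]=b;cv2.imwrite("pics/end.png",im)
E
```

```text
time_s: 13.22
eef_pos: [423.7, -229.5, 237.4]
ee_rot: [[0.968, 0.253, 0.001], [0.253, -0.968, -0.0], [0.001, 0.0, -1.0]]
wrist_force: [0.1, -0.2, -0.4]
finger_gap: 0.2
grip_force: 0.0
[274.7 164.5] [10 10 83] r 105.9 ang 50.9
[334.4 192.4] [ 14  16 147] r 106.4 ang 140.7
[367.  151.9] [ 9 11 74] r 105.3 ang 231.1
[309.6 127.1] [ 9  9 52] r 109.4 ang 321.2
```

View pics/end.png

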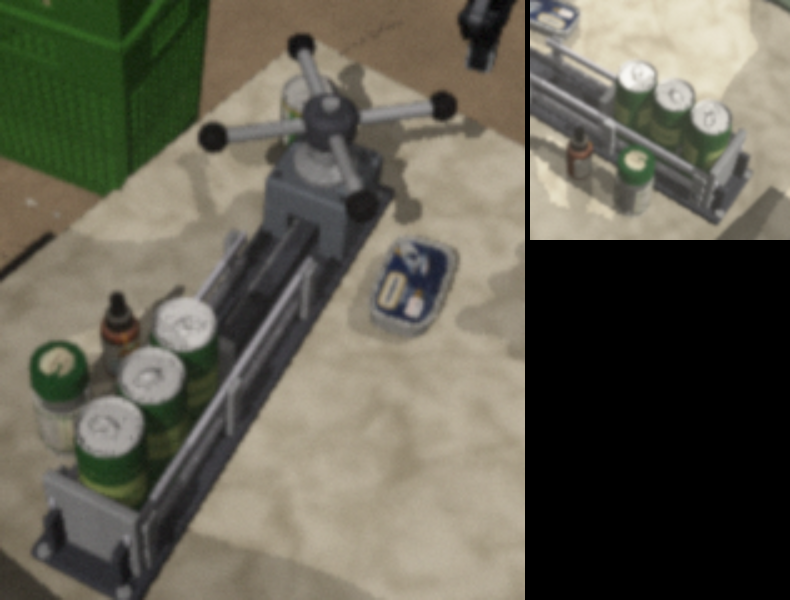

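The final view shows three upright cans against the stop (tops at crop (111,427), (153,376) and (185,325)), the bystanders where they were and the arm clear of everything. The handle held its angle, so I'm handing in.

```bash
python3 -c "
from rig import r, viewer, monitor, ticket
print(ticket.hand_in())"
```

```text
the job is handed in; nothing more can be done
None
```

I wound the row packer shut with three spoke pushes to about 3.84 rad, where the handle resisted firmly at about 20 N; the three cans look closed up against the stop and upright in the last pictures, the bystanders look unmoved, and I handed the job in at about 13 s, with no verdict returned.

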